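# Switch on the locked audiometer isolator

## Task

Power up the audiometer from the larger cream box on the desk: draw its brass locking bolt back, push the black lever a quarter turn clockwise (seen from above) from off until it snaps into the on position, then slide the bolt fully home again so that the lever is locked on. Leave the small box's knob as it is set and do not disturb the headset, the handset or the jar.

Things in the scene. Friction and masses are not known exactly. Their poses are not given: they have to be found in the camera images.
- isolator: the larger cream box, fixed on the desk; flat top plate 60 mm above it. Origin: on the lever's vertical axis, at desk height. In its own frame the case spans x -75 to 100, y -100 to 155 mm; z up; turned at most 0.45 rad from the world. The lever sweeps its +x to -y quarter, the bolt lies along +y. Marks on the plate: a round stud at +x (off), a short rib at -y (on)
- iso_handle (a joint): turn of the lever, rad: 0 = off (points along the box's +x), 1.571 = on (along its -y); grows clockwise seen from above, with a stop at each end. A spring holds it at either end: it resists with about 0.35 N m (6 N at lever_end) at first, fading out at mid-way (0.785), then snaps itself to the other end. Cannot turn while the bolt is home
- lever_end (a point): where to push the black lever, on its centre line, 62 mm from the axis, 34 mm above the plate. A straight bar 18 mm wide, 20 mm high (24 to 44 mm above the plate), reaching 82 mm from the axis; free space under it and on both sides, down to the plate, outside the index ring
- index_ring (a point): centre of the steel ring under the lever, which turns with it: outer radius 36 mm, 2 to 12 mm above the plate, with notches 14 mm wide for the bolt, which can enter only when the lever is in a detent
- iso_bolt (a joint): travel of the brass locking bolt along the box's +y, m: 0 = home (locked in the ring), 0.025 = fully drawn back (stop). It is clear of the ring from 0.014 on. It stays where it is left; moving it takes about 2 N
- bolt_tab (a point): centre of the bolt's upright brass tab: 34 mm wide along the box's x, 8 mm thick along y, 14 to 45 mm above the plate. Bolt home, it is 95 mm from the lever's axis along the box's +y. The bar under it slides between guide strips 12 mm high; about 55 mm is free between tab and index ring, and nothing stands beyond the tab
- fan_mark (a point): a point 20 mm from the axis on the black turn-knob (44 mm across, with a bar grip) on top of the small cream box (110 by 110 by 60 mm, fixed to the desk), another switch: leave it alone
- headset: black headset lying on the desk, 190 mm wide, 76 mm high, origin between its two ear cups at desk height; leave it alone
- handset: black response handset, 110 by 34 by 26 mm, lying on the desk, origin at its underside; leave it alone
- tip_jar: jar with a white cap, 60 mm across, 75 mm high, standing on the desk, origin at its underside; leave it alone

How it is judged:
By the outcome, as a careful person would: the job done as asked, in the order asked, and still so for the second after the job is handed in, with the robot touching nothing.
It also fails if it takes over 58 s, if anything falls off the work surface, if the arm or the gripper's body presses on something with over 40 N, if the wrist force passes 120 N, or if a joint passes its speed limit or range.

## Robot

A 7-joint arm with a two-finger parallel gripper is mounted at the origin on the work surface. World frame = base frame: x ahead of the robot, y to its left, z up, the work surface at z = 0. Lengths are in m, angles in rad, forces in N, time in s.
With the tool pointing down it reaches from about 0.425 to 1.025 m from the base axis. Payload 9.4 kg.
Tool frame: the origin (TCP) lies midway between the tips of the shut fingers; the grasp point (between the pads) lies 19 mm behind it; z points along the fingers, y is the line along which they close (so a half turn about z gives the same grasp; the last joint's range is limited). The gripper opens to 85 mm and grips with 20 to 120 N. Pads are 22 mm wide; open, the fingers measure 114 mm over their backs; the gripper's body (76 mm by 85 mm) begins 54 mm behind the grasp point. The pads swing forward as they close: fully open they stand 13 mm farther back than shut.
Start: joints at [-1.409, 0.599, -0.003, 1.599, 0.002, 0.943, -0.08], TCP at [0.171, 0.704, 0.231] pointing down, gripper open.
Joint ranges: [-2.57, 2.57], [-0.35, 1.97], [-1.29, 1.29], [0.11, 2.56], [-1.05, 4.19], [0.11, 1.86], [-2.63, 2.63]. Speed limits (rad/s): [2.22, 2.22, 3.01, 3.01, 3.14, 3.14, 3.14].

## Interface

Orientations are given as [roll, pitch, yaw] about the fixed x, y, z axes, in that order (R = Rz(yaw) Ry(pitch) Rx(roll)).
In Python, from bench import r gives the robot as it stands.
- The arm moves only by the tool carry_out, never from a script. Its argument "motion" is a list of rows, each a list of 7 numbers: the turn, a rotation vector about the tool's x, y, z in rad, then the shift along the tool's x, y, z in cm, then the gripper command: -1 is fully open, 1 is shut, values between are in proportion. In form: [[ax, ay, az, x, y, z, gripper], ...]. A call has 1 to 20 rows; each row is the pose to reach, as a shift and turn from the pose commanded when the call began, along the tool's axes at that moment; what a row does not reach only later rows make up. A row lasts 1/12 s, in which the tool goes at most 41.7 mm and 7.16 degrees, less where a joint would pass 70% of its speed; a pose out of reach is approached as far as the arm can. A call with a gripper value outside its range is refused whole. The fingers move at their own pace and stop on an object; "squeeze" is the grip in N (left out, the last holds). Time passes only in rows, so rows that repeat a pose let the fingers close. It gives the time, the measured TCP pose, the force, the opening and the grip force at its end, in the units of the state.
- r.observe(): the state, without advancing time (a new reading comes with each control period).
- r.snapshot(name): name is "scene" or "top" or "wrist"; returns the picture (480x640x3 uint8, red, green, blue); there is no depth.
- r.get_calibration(name): a dict with "K" (3x3 intrinsics, pixels), "position" and "orientation" of the camera in the world; the wrist camera has in their place "T_tool_cam" (4x4, takes a point from camera to tool coordinates, whose origin is the TCP and whose axes are the flange's). Camera axes: x right, y down, z forward; pixel columns grow to the right and rows downward; lengths in m; the calibration is good to about 2 mm. A picture is of the moment at which its call begins: read the wrist's pose just before it. get_calibration takes no time and is no camera call.
- r.finish_job(): hands the job in; it is judged then, once.
The state is a dict: "clock": time; "joints": joint angles; "qvel": joint speeds; "effort": joint torques, N m; "tool_pos": TCP position; "ee_rot": TCP orientation; "force": force on the tool from outside, world axes, zero at the start; "wrist_torque": the same for the moment, N m; "gripper_width": finger opening in m; "finger_force": force on a finger pad.
Only numpy, scipy, OpenCV 4.12 (cv2) and the standard library are available. Lean on these libraries where they do the work, as an engineer would, in place of code of your own. Each camera call takes 0.05 s, during which the arm holds its last target. There are 200 camera calls.

## Working session

There is one attempt and no reset: what is moved stays moved. The work goes in short steps, Python scripts to look and compute and a tool call to move; the robot and the scene stay as the last step left them, time stands still between calls to the robot, and variables do not carry over. Pictures are saved under pics/ and viewed, at most 10 in all, crops included, and the job is handed in when it is done.

Besides the shell and the picture viewer there is one more tool, called after "Call:" in YAML: its name, and indented under it one key for each argument. carry_out: Moves the arm, as the interface text tells. Its arguments: {"type":"object","properties":{"motion":{"type":"array"},"squeeze":{"type":"number"}},"required":["motion"]}

```bash
mkdir -p pics
python3 - <<'E'
from bench import r
import cv2,numpy as np
o=r.observe();print(o)
for n in("scene","top"):
    c=r.get_calibration(n);print(n,c)
    cv2.imwrite(f"pics/{n}0.png",r.snapshot(n)[:,:,::-1])
print(r.get_calibration("wrist"))
E
```

```text
{'clock': 0.0, 'joints': array([-1.40870879,  0.60015853, -0.00253059,  1.60013668,  0.00177728,
        0.94288726, -0.07980463]), 'qvel': array([-6.16112537e-04, -1.46979731e-05,  1.63732807e-03,  2.83206083e-03,
       -1.21505778e-03, -1.73041462e-04, -4.08141699e-04]), 'effort': array([ 1.40986995e-04, -7.76457667e+01,  1.56510338e+00, -2.58010232e+01,
        1.23609471e-02,  9.08036105e-03, -7.98434002e-06]), 'tool_pos': array([0.17138658, 0.7039636 , 0.23039057]), 'ee_rot': array([-3.14001071e+00,  1.33946645e-04,  2.90283529e+00]), 'force': array([ 0.38154076, -0.44848679,  0.31015505]), 'wrist_torque': array([ 0.0278369 ,  0.01404102, -0.02022865]), 'finger_force': 0.0, 'gripper_width': 0.08517527301131862}
scene {'K': array([[460.22178544,   0.        , 329.9893657 ],
       [  0.        , 460.22178544, 235.87676052],
       [  0.        ,   0.        ,   1.        ]]), 'position': array([ 1.26284726, -0.15200158,  0.9051694 ]), 'orientation': array([-2.46653429,  0.01384626,  1.30928626])}
top {'K': array([[520.45943034,   0.        , 322.7346888 ],
       [  0.        , 520.45943034, 239.73316726],
       [  0.        ,   0.        ,   1.        ]]), 'position': array([0.48127353, 0.00271828, 1.58511947]), 'orientation': array([-3.04630991e+00,  2.42811771e-03, -1.55845629e+00])}
{'K': array([[371.29091358,   0.        , 326.5126346 ],
       [  0.        , 371.29091358, 235.19001652],
       [  0.        ,   0.        ,   1.        ]]), 'T_tool_cam': array([[ 1.06039057e-04, -9.49662159e-01, -3.13275873e-01,
         7.94878778e-02],
       [ 9.99999578e-01,  3.86440451e-04, -8.32968263e-04,
         6.29724660e-05],
       [ 9.12100909e-04, -3.13275653e-01,  9.49661799e-01,
        -1.41812693e-01],
       [ 0.00000000e+00,  0.00000000e+00,  0.00000000e+00,
         1.00000000e+00]])}
```

View pics/top0.png

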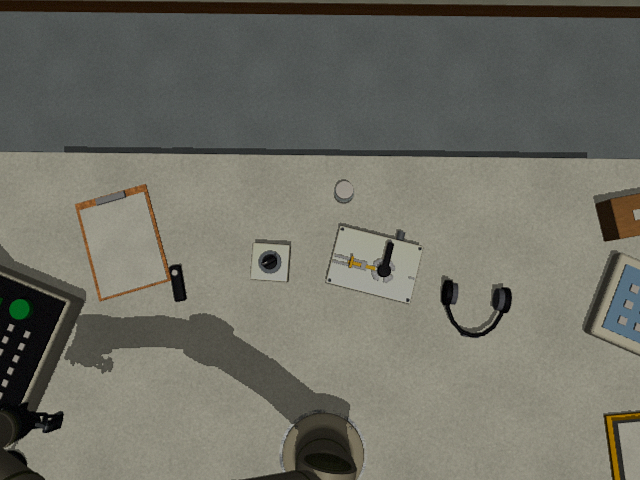

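View pics/scene0.png

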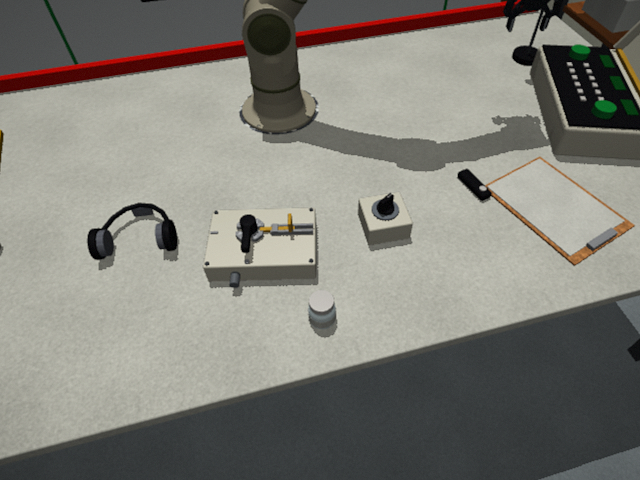

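The top view shows the isolator plate with corners near (341,226), (421,245), (408,302) and (327,283). The lever hub is at about (384,270), the lever points up (off), and the brass tab is near (351,261). The scene view agrees with this. Next I'll fit the frame.

```bash
cat > h.py <<'E'
from bench import r
import cv2,numpy as np
from scipy.spatial.transform import Rotation as R
def cam(n):
    c=r.get_calibration(n)
    if n=="wrist":
        o=r.observe();T=np.eye(4);T[:3,:3]=R.from_euler('xyz',o['ee_rot']).as_matrix();T[:3,3]=o['tool_pos']
        T=T@c['T_tool_cam'];return c['K'],T[:3,:3],T[:3,3]
    return c['K'],R.from_euler('xyz',c['orientation']).as_matrix(),c['position']
def ray(C,px,z):
    K,M,p=C;px=np.atleast_2d(px).astype(float)
    d=(M@np.linalg.inv(K)@np.c_[px,np.ones(len(px))].T).T
    return p+d*((z-p[2])/d[:,2])[:,None]
E
python3 - <<'E'
from h import *
for n,box,seed in(("top",(310,215,435,312),(400,290)),("scene",(190,190,330,300),(290,255))):
    im=cv2.imread(f"pics/{n}0.png");C=cam(n)
    print(n,im[seed[1],seed[0]])
    x0,y0,x1,y1=box;s=im[y0:y1,x0:x1].astype(int)
    ref=im[seed[1],seed[0]].astype(int)
    m=(abs(s-ref).max(2)<14).astype(np.uint8)
    k,l,st,_=cv2.connectedComponentsWithStats(m);i=l[seed[1]-y0,seed[0]-x0]
    m=(l==i).astype(np.uint8)
    c=max(cv2.findContours(m,cv2.RETR_EXTERNAL,cv2.CHAIN_APPROX_NONE)[0],key=cv2.contourArea)
    P=ray(C,c[:,0]+[x0,y0],.06)[:,:2]
    rc=cv2.minAreaRect((P*1000).astype(np.float32));print(rc)
    print(cv2.boxPoints(rc).round())
    hsv=cv2.cvtColor(im,cv2.COLOR_BGR2HSV)[y0:y1,x0:x1]
    b=((hsv[...,1]>130)&(hsv[...,2]>90)&(hsv[...,0]<30)).astype(np.uint8)
    v,u=np.nonzero(b);print("brass",len(u),u.min()+x0,u.max()+x0,v.min()+y0,v.max()+y0)
E
```

```text
top [153 162 162]
((557.2259521484375, -143.88658142089844), (247.80410766601562, 168.767578125), 76.53170776367188)
[[ 446. -245.]
 [ 610. -284.]
 [ 668.  -43.]
 [ 504.   -4.]]
brass 94 348 374 256 269
scene [187 204 207]
((613.19140625, -102.96906280517578), (141.2821502685547, 86.67707061767578), 74.45735931396484)
[[ 553. -159.]
 [ 636. -183.]
 [ 674.  -47.]
 [ 590.  -23.]]
brass 118 260 294 214 230
```

Call:
carry_out:
  motion:
    - [0,0,0,0,-3,-3,-1]
    - [0,0,0,-2,-6,-6,-1]
    - [0,0,0,-5,-9,-7,-1]
    - [0,0,0,-56.3,-71.1,-7,-1]
    - [0,0,0,-56.3,-71.1,-7,-1]
    - [0,0,0,-56.3,-71.1,-7,-1]
    - [0,0,0,-56.3,-71.1,-7,-1]
    - [0,0,0,-56.3,-71.1,-7,-1]
    - [0,0,0,-56.3,-71.1,-7,-1]
    - [0,0,0,-56.3,-71.1,-7,-1]
    - [0,0,0,-56.3,-71.1,-7,-1]
    - [0,0,0,-56.3,-71.1,-7,-1]
    - [0,0,0,-56.3,-71.1,-7,-1]
    - [0,0,0,-56.3,-71.1,-7,-1]
    - [0,0,0,-56.3,-71.1,-7,-1]
    - [0,0,0,-56.3,-71.1,-7,-1]
    - [0,0,0,-56.3,-71.1,-7,-1]
    - [0,0,0,-56.3,-71.1,-7,-1]
    - [0,0,0,-56.3,-71.1,-7,-1]
    - [0,0,0,-56.3,-71.1,-5,-1]
  squeeze: 25

```text
clock: 1.77
tool_pos: [0.5055, -0.0278, 0.2961]
ee_rot: [3.141, 0.001, 2.903]
force: [0.5, 1.8, -0.5]
gripper_width: 0.0853
finger_force: 0.0
```

Call:
carry_out:
  motion:
    - [0,0,0,-3,-4,1,-1]
    - [0,0,0,-6,-7,1,-1]
    - [0,0,0,-6,-7,1,-1]
    - [0,0,0,-6,-7,1,-1]
    - [0,0,0,-6,-7,1,-1]
    - [0,0,0,-6,-7,1,-1]

```text
clock: 2.27
tool_pos: [0.5459, -0.1065, 0.2851]
ee_rot: [3.141, -0.001, 2.904]
force: [-0.5, 0.1, 0.4]
gripper_width: 0.0859
finger_force: 0.0
```

Run:
```python
from h import *
o=r.observe();print(o['tool_pos'],o['ee_rot'],o['joints'].round(2))
C=cam("wrist");np.savez("w1.npz",K=C[0],M=C[1],p=C[2])
cv2.imwrite("pics/w1.png",r.snapshot("wrist")[:,:,::-1])
```

```text
[ 0.54586428 -0.10651373  0.28510153] [ 3.14112335e+00 -1.11080147e-03  2.90402987e+00] [-0.14  0.35  0.32  1.94 -0.14  0.88  1.58]
```

View pics/w1.png

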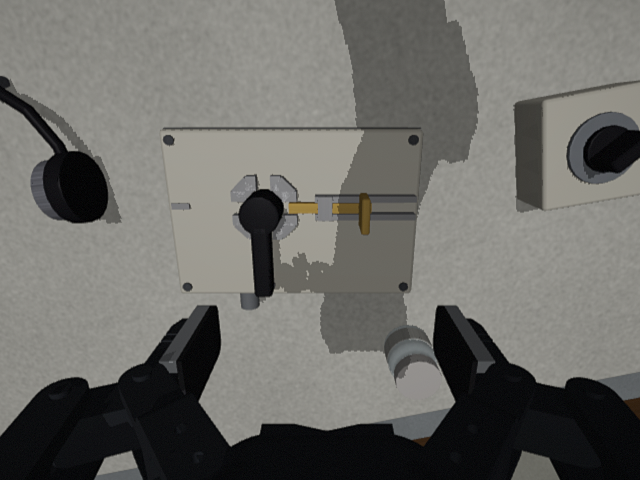

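The wrist view shows the plate corners at about (163,128), (421,128), (411,293) and (182,293). The hub is at (261,212) and the lever end at (264,295), in the off position. The top of the tab is at about (364,195–233), and the jar is near (412,360). I'll fit the box frame from these.

Run:
```python
from h import *
d=np.load("w1.npz");C=(d['K'],d['M'],d['p'])
A=ray(C,[(163,128),(421,128),(411,293),(182,293)],.06)[:,:2]
B=np.array([(-75,-100),(-75,155),(100,155),(100,-100)])/1000
a=A-A.mean(0);b=B-B.mean(0)
th=np.arctan2((b[:,0]*a[:,1]-b[:,1]*a[:,0]).sum(),(b*a).sum())
Q=np.array([[np.cos(th),-np.sin(th)],[np.sin(th),np.cos(th)]])
O=A.mean(0)-Q@B.mean(0);print("yaw",th,"O",O,"res mm",((A-O-B@Q.T)*1000).round(1).tolist())
f=lambda px,z:((ray(C,px,z)[:,:2]-O)@Q*1000).round(1).tolist()
print("hub",f([(261,212)],.105),"lever end",f([(264,295)],.104))
im=cv2.imread("pics/w1.png");hsv=cv2.cvtColor(im,cv2.COLOR_BGR2HSV)
m=((hsv[...,1]>110)&(hsv[...,0]<30)&(hsv[...,2]>60));m[:,:345]=0;m[:,385:]=0
v,u=np.nonzero(m);print("tab px",u.min(),u.max(),v.min(),v.max(),"tab",f([(364,195),(364,231)],.105))
t=r.observe()
print("jar cap",f([(412,372)],.075))
print("TCP in box",((t['tool_pos'][:2]-O)@Q*1000).round(1),t['tool_pos'][2],"yaw err",t['ee_rot'][2]-np.pi-th)
np.savez("frame.npz",O=O,Q=Q)
```

```text
yaw -0.23758441453338935 O [ 0.53992424 -0.16735581] res mm [[1.7, 4.7], [-0.7, -4.8], [-1.0, -1.8], [-0.0, 1.9]]
hub [[-3.9, 1.8]] lever end [[79.2, -0.0]]
tab px 345 371 193 233 tab [[-19.4, 93.4], [13.9, 94.5]]
jar cap [[191.3, 157.5]]
TCP in box [-8.6 60.8] 0.28532638252445985 yaw err 0.0007236873692115231
```

Call:
carry_out:
  motion:
    - [0,0,0,-0.4,1.7,2,0.05]
    - [0,0,0,-0.8,3.4,5,0.05]
    - [0,0,0,-0.8,3.4,8,0.05]
    - [0,0,0,-0.8,3.4,11,0.05]
    - [0,0,0,-0.8,3.4,13,0.05]
    - [0,0,0,-0.8,3.4,15,0.05]
    - [0,0,0,-0.8,3.4,15,0.05]
    - [0,0,0,-0.8,3.4,15,0.05]

```text
clock: 2.98
tool_pos: [0.5616, -0.0755, 0.1352]
ee_rot: [-3.142, -0.002, 2.904]
force: [0.4, -1.0, 0.3]
gripper_width: 0.0404
finger_force: 0.0
```

```bash
cat >> h.py <<'E'
def bx():
    d=np.load("frame.npz");o=r.observe()
    print(((o['tool_pos'][:2]-d['O'])@d['Q']*1000).round(1),o['tool_pos'][2].round(4),"F box",(o['force'][:2]@d['Q']).round(1),o['force'][2].round(1),o['gripper_width'].round(4),o['clock'])
E
python3 - <<'E'
from h import *
bx()
cv2.imwrite("pics/w2.png",r.snapshot("wrist")[:,:,::-1])
E
```

```text
Traceback (most recent call last):
  File "h.py", line 16, in bx
    print(((o['tool_pos'][:2]-d['O'])@d['Q']*1000).round(1),o['tool_pos'][2].round(4),"F box",(o['force'][:2]@d['Q']).round(1),o['force'][2].round(1),o['gripper_width'].round(4),o['clock'])
                                                                                                                                                      ^^^^^^^^^^^^^^^^^^^^^^^^
AttributeError: 'float' object has no attribute 'round'
```

```bash
sed -i "s/o\['gripper_width'\].round(4)/round(o['gripper_width'],4)/" h.py
python3 - <<'E'
from h import *
bx()
cv2.imwrite("pics/w2.png",r.snapshot("wrist")[:,:,::-1])
E
```

```text
[-0.5 94.4] 0.1352 F box [ 0.7 -0.9] 0.3 0.0404 2.9833
```

View pics/w2.png

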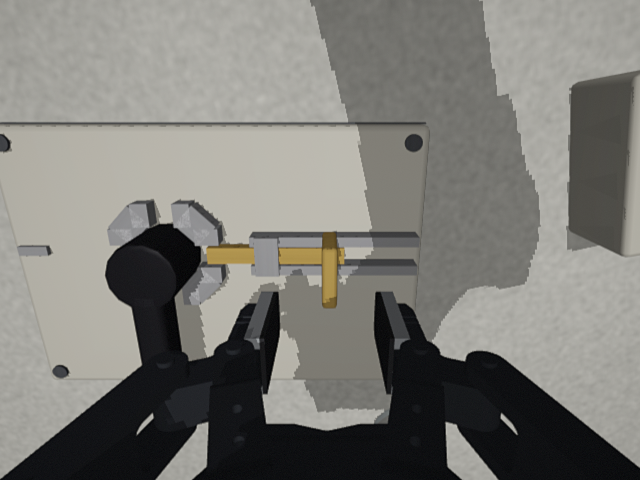

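The tab (329, 235–305) sits centred between the fingers, whose inner faces are at about 278 and 375. I'll descend and grip it.

Call:
carry_out:
  motion:
    - [0,0,0,0,0,2,0.05]
    - [0,0,0,0,0,4,0.05]
    - [0,0,0,0,0,5.5,0.05]
    - [0,0,0,0,0,5.5,0.05]
    - [0,0,0,0,0,5.5,0.05]
    - [0,0,0,0,0,5.5,1]
    - [0,0,0,0,0,5.5,1]
    - [0,0,0,0,0,5.5,1]
    - [0,0,0,0,0,5.5,1]
    - [0,0,0,0,0,5.5,1]
    - [0,0,0,0,0,5.5,1]
    - [0,0,0,0,0,5.5,1]
  squeeze: 30

```text
clock: 4.03
tool_pos: [0.5632, -0.0765, 0.0817]
ee_rot: [3.141, 0.002, 2.903]
force: [-0.4, 1.8, 8.4]
gripper_width: 0.0073
finger_force: 33.4
```

```bash
python3 -c "
from h import *
bx()"
```

```text
[ 1.2 93.8] 0.0817 F box [-0.8  1.7] 8.4 0.0073 4.0333
```

Call:
carry_out:
  motion:
    - [0,0,0,0,0.4,0,1]
    - [0,0,0,0,0.8,0,1]
    - [0,0,0,0,1.2,0,1]
    - [0,0,0,0,1.6,0,1]
    - [0,0,0,0,2.0,0,1]
    - [0,0,0,0,2.3,0,1]
    - [0,0,0,0,2.5,0,1]
    - [0,0,0,0,2.5,0,1]
    - [0,0,0,0,2.5,0,1]

```text
clock: 4.78
tool_pos: [0.569, -0.0524, 0.0817]
ee_rot: [3.141, 0.002, 2.903]
force: [-0.6, 0.6, 8.0]
gripper_width: 0.0071
finger_force: 33.4
```

```bash
python3 -c "
from h import *
bx()"
```

```text
[  1.2 118.6] 0.0817 F box [-0.8  0.5] 8.0 0.0071 4.7833
```

Call:
carry_out:
  motion:
    - [0,0,0,0,0,0,0]
    - [0,0,0,0,0,0,0]
    - [0,0,0,0,0,0,0]
    - [0,0,0,0,0,0,0]
    - [0,0,0,0,0,0,0]
    - [0,0,0,0,0,-3,0]
    - [0,0,0,0,0,-6,0]
    - [0,0,0,0,0,-7,0]
    - [0,0,0,-2,-2,-7,0.5]
    - [0,0,0,-4,-5,-7,1]
    - [0,0,0,-6.2,-6.5,-7,1]
    - [0,0,0,-6.2,-6.5,-7,1]
    - [0,0,0,-6.2,-6.5,-7,1]
    - [0,0,0,-6.2,-6.5,-7,1]

```text
clock: 5.95
tool_pos: [0.6124, -0.1296, 0.1498]
ee_rot: [3.141, -0.001, 2.903]
force: [-0.5, 0.2, 0.1]
gripper_width: 0.0
finger_force: 0.0
```

Run:
```python
from h import *
bx()
cv2.imwrite("pics/w3.png",r.snapshot("wrist")[:,:,::-1])
```

```text
[61.5 53.8] 0.1498 F box [-0.5  0.1] 0.1 0.0 5.95
```

View pics/w3.png

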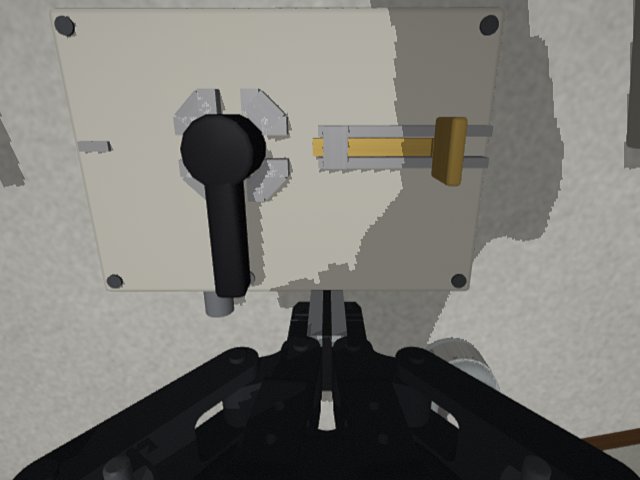

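The tab has been drawn back to about (450,150), and the bolt tip (315,147) is clear of the ring. The lever is still off at (228,290), and the shut fingers are on its +y side. I'll descend first.

Call:
carry_out:
  motion:
    - [0,0,0,0,0,2.5,1]
    - [0,0,0,0,0,5,1]
    - [0,0,0,0,0,6.9,1]
    - [0,0,0,0,0,6.9,1]
    - [0,0,0,0,-1.5,6.9,1]
    - [0,0,0,0,-2.5,6.9,1]
    - [0,0,0,0,-2.5,6.9,1]

```text
clock: 6.58
tool_pos: [0.6066, -0.1569, 0.0825]
ee_rot: [-3.14, 0.001, 2.9]
force: [-0.3, -0.8, -0.4]
gripper_width: 0.0001
finger_force: 0.0
```

```bash
python3 -c "
from h import *
bx()"
```

```text
[62.3 25.8] 0.0825 F box [-0.1 -0.9] -0.4 0.0001 6.5833
```

Call:
carry_out:
  motion:
    - [0,0,0,-0.2,-0.9,0,1]
    - [0,0,0,-0.4,-1.9,0,1]
    - [0,0,0,-0.5,-2.6,0,1]
    - [0,0,0,-0.5,-3.4,0,1]
    - [0,0,0,-0.4,-4.3,0,1]
    - [0,0,0,-0.1,-5.3,0,1]
    - [0,0,0,0.3,-6.2,0,1]
    - [0,0,0,0.8,-6.9,0,1]
    - [0,0,0,1.4,-7.6,0,1]
    - [0,0,0,2.1,-8.1,0,1]
    - [0,0,0,2.7,-8.3,0,1]
    - [0,0,0,2.7,-8.3,0,1]
    - [0,0,0,2.7,-8.3,0,1]

```text
clock: 7.67
tool_pos: [0.5609, -0.2288, 0.0815]
ee_rot: [3.142, -0.0, 2.902]
force: [-0.4, -0.1, -0.5]
gripper_width: 0.0003
finger_force: 0.0
```

```bash
python3 -c "
from h import *
bx()"
```

```text
[ 34.8 -54.8] 0.0815 F box [-0.3 -0.2] -0.5 0.0003 7.6667
```

Call:
carry_out:
  motion:
    - [0,0,0,-1.5,0,0,1]
    - [0,0,0,-3,0,-1,1]
    - [0,0,0,-3,0,-4,1]
    - [0,0,0,-3,0,-7,1]
    - [0,0,0,-2,3,-7,0.05]
    - [0,0,0,0,7,-7,0.05]
    - [0,0,0,2,11,-7,0.05]
    - [0,0,0,3.3,14.5,-7,0.05]
    - [0,0,0,3.3,17.3,-7,0.05]
    - [0,0,0,3.3,17.3,-7,0.05]
    - [0,0,0,3.3,17.3,-7,0.05]
    - [0,0,0,3.3,17.3,-7,0.05]

```text
clock: 8.67
tool_pos: [0.5705, -0.0529, 0.1514]
ee_rot: [-3.141, 0.0, 2.904]
force: [0.7, -0.4, 0.4]
gripper_width: 0.0405
finger_force: 0.0
```

Run:
```python
from h import *
bx()
cv2.imwrite("pics/w4.png",r.snapshot("wrist")[:,:,::-1])
```

```text
[  2.7 118.4] 0.1514 F box [ 0.8 -0.2] 0.4 0.0405 8.6667
```

View pics/w4.png

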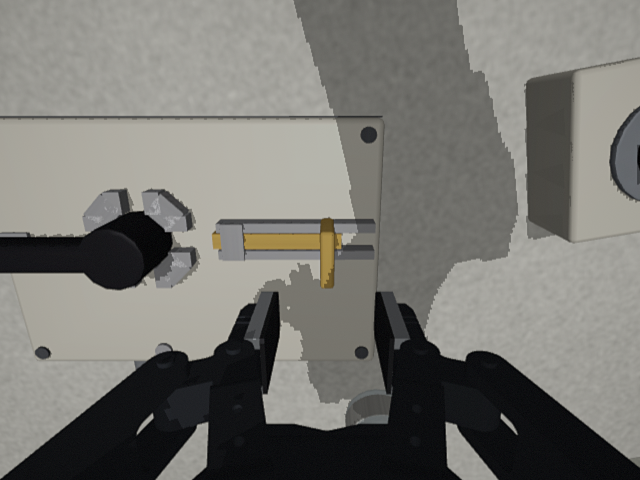

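The lever now points along -y (on, left at (0–80,253)). The tab (327,220–288) is centred between the fingers. I'll grip it and push it home.

Call:
carry_out:
  motion:
    - [0,0,0,0.1,0,2.5,0.05]
    - [0,0,0,0.1,0,5,0.05]
    - [0,0,0,0.1,0,7,0.05]
    - [0,0,0,0.1,0,7,0.05]
    - [0,0,0,0.1,0,7,1]
    - [0,0,0,0.1,0,7,1]
    - [0,0,0,0.1,0,7,1]
    - [0,0,0,0.1,0,7,1]
    - [0,0,0,0.1,0,7,1]
    - [0,0,0,0.1,0,7,1]
    - [0,0,0,0.1,-0.5,7,1]
    - [0,0,0,0.1,-1,7,1]
    - [0,0,0,0.1,-1.5,7,1]
    - [0,0,0,0.1,-2,7,1]
    - [0,0,0,0.1,-2.3,7,1]
    - [0,0,0,0.1,-2.5,7,1]
    - [0,0,0,0.1,-2.5,7,1]
    - [0,0,0,0.1,-2.5,7,1]
  squeeze: 30

```text
clock: 10.22
tool_pos: [0.5642, -0.0767, 0.0824]
ee_rot: [3.141, 0.002, 2.903]
force: [0.5, 0.4, 6.8]
gripper_width: 0.0071
finger_force: 33.9
```

```bash
python3 -c "
from h import *
bx()"
```

```text
[ 2.3 93.8] 0.0824 F box [0.4 0.5] 6.8 0.0071 10.2167
```

Call:
carry_out:
  motion:
    - [0,0,0,0,-0.1,0,1]
    - [0,0,0,0,-0.2,0,1]
    - [0,0,0,0,-0.3,0,1]
    - [0,0,0,0,-0.3,0,1]
    - [0,0,0,0,-0.3,0,1]

```text
clock: 10.63
tool_pos: [0.5642, -0.0768, 0.0825]
ee_rot: [3.138, 0.002, 2.905]
force: [0.9, 7.6, 8.6]
gripper_width: 0.0076
finger_force: 34.0
```

```bash
python3 -c "
from h import *
bx()"
```

```text
[ 2.3 93.7] 0.0825 F box [-0.9  7.6] 8.6 0.0076 10.6333
```

The bolt is against its home stop: there is 7.6 N on the tool and it no longer moves. I'll release it and retreat, then check.

Call:
carry_out:
  motion:
    - [0,0,0,0,-0.1,0,1]
    - [0,0,0,0,-0.1,0,0.1]
    - [0,0,0,0,-0.1,0,0.1]
    - [0,0,0,0,-0.1,0,0.1]
    - [0,0,0,0,-0.1,0,0.1]
    - [0,0,0,0,0,0,0.1]
    - [0,0,0,0,0,-2,0.1]
    - [0,0,0,0,0,-5,0.1]
    - [0,0,0,0,0,-8,0.1]
    - [0,0,0,0,0,-12,0.1]
    - [0,0,0,0,-3,-15,0.1]
    - [0,0,0,0,-3,-15,0.1]
    - [0,0,0,0,-3,-15,0.1]
    - [0,0,0,0,-3,-15,0.1]

```text
clock: 11.8
tool_pos: [0.5551, -0.1088, 0.2311]
ee_rot: [3.141, -0.0, 2.902]
force: [0.2, -0.0, -0.4]
gripper_width: 0.0386
finger_force: 0.0
```

Run:
```python
from h import *
bx()
cv2.imwrite("pics/w5.png",r.snapshot("wrist")[:,:,::-1])
```

```text
[ 1.  60.4] 0.2311 F box [0.2 0. ] -0.4 0.0386 11.8
```

View pics/w5.png

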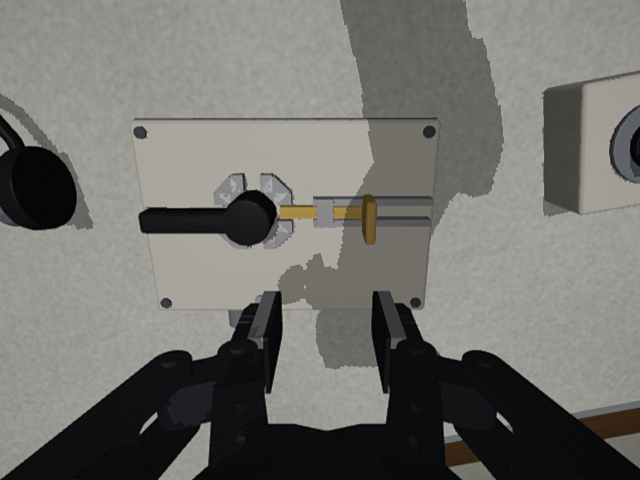

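The lever lies along -y (140–225, 219) over the on rib. The bolt runs into the ring at (285,212), and the tab is back at (370,218). The gripper is touching nothing, so I'll hand in.

```bash
python3 -c "
from bench import r
print(r.finish_job())"
```

```text
the job is handed in; nothing more can be done
None
```

The audiometer's isolator is on: I drew the bolt back, turned the lever until it snapped to on, and slid the bolt back to its home stop. I left everything else alone and handed the job in at about 12 s.

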